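Unclamp the glued planter and hang it up

TASK

The handle of the white planter has set in the wooden wedge clamp. Get the spacer block out from behind the clamp's jaw, leaving it lying clear of the clamp on the bench, then slide the jaw open all the way while the planter still stands in the clamp, lift the planter out and hang it by its handle bar on the stand's hook so that it hangs freely and almost still. Do not knock the other pots and tools about or tip the planter.

Things in the scene. Friction and masses are not known exactly. Their poses are not given: they have to be found in the camera images.
- clamp: Wooden wedge clamp, fixed. Origin on the bench under the clamped planter's centre; x: the way the jaw opens; z up. In mm along x: fixed jaw -66 to -43 (top 66 high), planter -42 to 42, moving jaw 43 to 62 (y +-50, top 93 high), spacer block 63 to 121, fixed end stop 122 to 147 (y +-50, top 46 high). Bed 6 thick, y +-70 under the planter, only y +-35 under jaw and block.
- jaw (a joint): Travel of the moving jaw in m: 0 closed on the planter, 0.06 fully open, along the clamp's +x. About 4 N of friction; stays where left; no spring. With the spacer block in place it cannot open. A lip on the jaw reaches 11 mm over the planter's rim (underside 85 mm above the bench) when closed.
- jaw_post (a point): Centre of the top of the upright round wooden post that moves with the jaw: 22 mm diameter, 50 to 125 mm above the bench. It stands on the jaw's side arm (top 52 mm high, clamp y 83 to 105 mm) beside the planter, at clamp x = 10, y = 94 mm when closed. Push it along clamp +x to open the jaw.
- block: Loose wooden spacer block, 58 (x) by 80 (y) by 50 (z) mm, 0.16 kg; origin: centre of its underside. At first on the clamp's 6 mm bed between jaw and end stop, 1.5 mm play, centred and square to the clamp (clamp x = 92 mm). It slides out either way along clamp y and drops 6 mm off the narrow bed to the bench; 85 mm sideways or more is clear.
- planter: White ceramic planter, open rectangular box 84 (x) by 120 (y) by 70 (z) mm, walls 7 mm, about 0.4 kg, with a rigid square arched handle over it. Origin at the centre of its underside, z up. Starts on the clamp's bed, square to the clamp (same axes).
- planter_bar (a point): Centre of the underside of the planter's handle bar, 136 mm above the planter's underside. The bar is straight, along planter y, 120 mm long, 14 wide (x) by 14 high (z); its clear span between the two uprights is 102 mm; 66 mm free height between rim and bar.
- stand: Fixed hanging stand: base 150 by 130 by 12 mm, a steel post of 18 mm diameter at stand x = 88 mm, 245 mm high, with one flat steel hook from the post towards stand -x. Origin on the bench under the hook's seat.
- hook_seat (a point): Middle of the hook's flat upper face, 240 mm above the bench, axes as the stand's. The strip is 20 mm wide (y), 5 thick, and runs along stand x from the post to an upturned tip at x = -36 to -31 mm, rising 17.5 mm above the seat. The handle bar should lie across it (along stand y), about at this point.
- glaze_jar: Bystander: small closed jar, 50 mm diameter, 55 high, beside the clamp at clamp x = -30, y = -150 mm. Origin: centre of its underside (likewise for the others).
- bowl: Bystander: terracotta bowl, 100 mm diameter, 45 high, at the near right.
- mug: Bystander: white mug, 76 mm diameter, 85 high, at the far middle of the bench.
- brush_jar: Bystander: blue jar full of brushes, 80 mm diameter, about 205 high in all, far left.
- roller: Bystander: wooden rolling pin, 320 mm long, 50 thick, at the left.
- vase: Bystander: terracotta vase, 84 mm diameter, 115 high, at the right.
- brush: Bystander: wooden brush 190 mm long, lying at the right.

How it is judged:
By the outcome, as a careful person would: the job done as asked, in the order asked, and still so for the second after the job is handed in, with the robot touching nothing.
It also fails if it takes over 67 s, if anything falls off the work surface, if the arm or the gripper's body presses on something with over 40 N, if the wrist force passes 120 N, or if a joint passes its speed limit or range.

ROBOT

A 6-joint arm with a two-finger parallel gripper is mounted at the origin on the work surface. World frame = base frame: x ahead of the robot, y to its left, z up, the work surface at z = 0. Lengths are in mm, angles in rad, forces in N, time in s.
With the tool pointing down it reaches from about 350 to 775 mm from the base axis. Payload 7.3 kg.
Tool frame: the origin (TCP) lies on the centre line of the jaws, within the pads' length; the fingertips stand 14 mm ahead of it and the grasp point (between the pads) lies 5 mm behind it; z points along the fingers, y is the line along which they close (so a half turn about z gives the same grasp; the last joint's range is limited). The gripper opens to 92 mm and grips with 3 to 60 N. Pads are 19 mm wide; open, the fingers measure 130 mm over their backs; the gripper's body (75 mm by 190 mm) begins 47 mm behind the grasp point.
Start: joints at [1.007, 0.342, 1.524, -0, 1.275, -0.146], TCP at [213.007, 479.866, 240.741] pointing down, gripper open.
Joint ranges: [-2.53, 2.53], [-0.77, 2.02], [0.04, 2.7], [-1, 4.14], [0.28, 2.66], [-3.11, 3.11]. Speed limits (rad/s): [2.57, 2.57, 3.14, 3.14, 3.14, 3.14].

INTERFACE

Orientations are given as [roll, pitch, yaw] about the fixed x, y, z axes, in that order (R = Rz(yaw) Ry(pitch) Rx(roll)).
In Python, from plant import get_obs, capture, bot, spot_in, trace, pinpoint gives the robot as it stands.
- The arm moves only by the tool play_rows, never from a script. Its argument "rows" is a list of rows, each a list of 2 entries, a list of its own where there are three numbers: the shift along the world's x, y, z in units of 3 cm (1.0 is 3 cm), then the turn, a rotation vector about the world's x, y, z in units of 8 degrees (1.0 is 8 degrees). A call has 1 to 12 rows; each row shifts and turns the commanded pose from where the row before left it; what a row does not reach is not made up. A row lasts 1/8 s, in which the tool goes at most 62.5 mm and 10.7 degrees, less where a joint would pass 70% of its speed; a pose out of reach is approached as far as the arm can. A call with a number of a shift or a turn outside -1 to 1 is refused whole. A call with a gripper value outside its range is refused whole. "hand" is the opening, from -1 (shut) to 1 (fully open), set as the call begins (left out, the last holds). The fingers move at their own pace and stop on an object; the grip force is fixed at half the most. Time passes only in rows, so rows that do not move let the fingers close. It gives the time, the measured TCP pose, the force, the opening and the grip force at its end, in the units of the state.
- get_obs(): the state, without advancing time (a new reading comes with each control period).
- capture(name): name is "scene" or "top"; returns a dict with "frame" (480x640x3 uint8, red, green, blue), "fov_y" (degrees; the focal length in pixels is half the picture's height over the tangent of half this angle, whatever the lens; pixels are square), "cx", "cy" (the principal point, pixels), "dist" ([k1, k2, p1, p2, k3] as OpenCV has them; the pictures are not rectified), "rvec" (rotation vector, rad) and "tvec" (3), from world to camera coordinates, as OpenCV has them. Camera axes: x right, y down, z forward; pixel columns grow to the right and rows downward; lengths in mm; the calibration is good to about 2 mm. A picture is of the moment at which its call begins. There is no depth.
- bot.close_job(): hands the job in; it is judged then, once.
Trained networks look in the newest picture that a camera, given by its name, has taken for a name from the list of things; names that differ only in an ending like _2 or _b are one class to them, and where a whole thing is asked for, a point or a joint stands for the part that bears it (a point fixed in the world has none). Each returns a list of dicts, best first, with "p" (0 to 1); they miss things now and then, are a little off and sometimes report something else, mostly with a low value. They report only what shows in the picture. A call takes as long as a camera call.
- spot_in(query, camera): "at" ([row, column] in pixels, amid what is visible of it).
- trace(query, camera): "mask" (480x640 bool, what is visible of it) and "at" ([row, column] in pixels, amid what is visible of it).
- pinpoint(query, camera): "at" ([row, column] in pixels: a listed point, or the origin of a listed thing).
The state is a dict: "time": time; "joint_positions": joint angles; "dq": joint speeds; "tau": joint torques, N m; "tool_pos": TCP position; "tcp_rot": TCP orientation; "contact_force": force on the tool from outside, world axes, zero at the start; "moment": the same for the moment, N m; "grip_width": finger opening in mm; "finger_force": force on a finger pad.
Only numpy, scipy, OpenCV 4.12 (cv2) and the standard library are available. Lean on these libraries where they do the work, as an engineer would, in place of code of your own. Each camera call takes 0.05 s, during which the arm holds its last target. There are 200 camera calls.

## Working session

There is one attempt and no reset: what is moved stays moved. The work goes in short steps, Python scripts to look and compute and a tool call to move; the robot and the scene stay as the last step left them, time stands still between calls to the robot, and variables do not carry over. Pictures are saved under pics/ and viewed, at most 10 in all, crops included, and the job is handed in when it is done.

Besides the shell and the picture viewer there is one more tool, called after ">>>" as name(argument=value, ...) on one line, values as JSON. play_rows: Moves the arm, as the interface text tells. Shifts and turns lie within -1 to 1; 1 stands for 3 cm of shift or 8 degrees of turn. Its arguments: {"type":"object","properties":{"rows":{"type":"array"},"hand":{"type":"number"}},"required":["rows"]}

```bash
mkdir -p pics; ls; cat > h.py <<'E'
import numpy as np, cv2
from plant import get_obs, capture, bot, spot_in, trace, pinpoint
def cam(c):
    f=240/np.tan(np.radians(c["fov_y"])/2)
    K=np.array([[f,0,c["cx"]],[0,f,c["cy"]],[0,0,1.]])
    return K,np.array(c["dist"],float),np.array(c["rvec"],float).reshape(3,1),np.array(c["tvec"],float).reshape(3,1)
def ray(c,at):
    K,d,r,t=cam(c); R=cv2.Rodrigues(r)[0]
    u=cv2.undistortPoints(np.array([[[at[1],at[0]]]],float),K,d)[0,0]
    return (-R.T@t).ravel(), R.T@np.array([u[0],u[1],1.])
def onz(c,at,z):
    o,v=ray(c,at); return o+v*(z-o[2])/v[2]
def tri(rays):
    A=np.zeros((3,3));b=np.zeros(3)
    for o,v in rays:
        v=v/np.linalg.norm(v);P=np.eye(3)-np.outer(v,v);A+=P;b+=P@o
    p=np.linalg.solve(A,b)
    return p,[float(np.linalg.norm(np.cross(p-o,v/np.linalg.norm(v)))) for o,v in rays]
def proj(c,p):
    K,d,r,t=cam(c); return cv2.projectPoints(np.array(p,float).reshape(-1,3),r,t,K,d)[0].reshape(-1,2)
E
python3 - <<'E'
from h import *
np.set_printoptions(precision=1,suppress=True)
C={n:capture(n) for n in("scene","top")}
for n,c in C.items(): cv2.imwrite(f"pics/{n}0.png",c["frame"][...,::-1]); print(n,ray(c,[240,320]))
for q in ["clamp","jaw_post","block","planter","planter_bar","stand","hook_seat","glaze_jar","bowl","mug","brush_jar","roller","vase","brush"]:
    r=[]
    for n,c in C.items():
        d=pinpoint(q,n)
        if d: r.append(ray(c,d[0]["at"])); print(q,n,np.array(d[0]["at"]),round(d[0]["p"],2),onz(c,d[0]["at"],0))
    if len(r)==2: print("   ",*tri(r))
print(get_obs())
E
```

```text
pics
scene (array([1076.6, -456. , 1274.1]), array([-0.4,  0.3, -0.8]))
top (array([ 320.5,   16.6, 1270.7]), array([ 0.2, -0. , -1. ]))
clamp scene [213.3 368.7] 0.77 [488.2 216.2   0. ]
clamp top [263.7 250.8] 0.91 [493.7 212.7   0. ]
    [492.4 211.3   9.2] [0.005487726279703941, 0.005487726279610468]
jaw_post scene [170.6 400.2] 0.75 [436.1 400.3   0. ]
jaw_post top [256.9 210.9] 0.73 [516.5 329.7   0. ]
    [500.2 303.4 133.1] [7.478968864143556, 7.478968864143796]
block scene [232.1 391.3] 0.59 [578.5 219.4   0. ]
planter scene [213.4 365.7] 0.89 [482.6 209.3   0. ]
planter top [174.8 319.3] 0.66 [757.3   7.5   0. ]
    [642.1  17.6 351.1] [9.173055854759179, 9.173055854759092]
planter_bar scene [183.5 370.2] 0.88 [411.2 295.9   0. ]
planter_bar top [256.8 243.2] 0.71 [514.4 234.9   0. ]
    [490.7 207.9 151.3] [1.2435813134145508, 1.2435813134145919]
stand scene [298.4 271. ] 0.62 [ 515.7 -168.3    0. ]
stand top [247.7 383.3] 0.86 [ 530.5 -172.7    0. ]
    [ 526.  -171.3   20.8] [2.042517667421016, 2.042517667421145]
hook_seat scene [250.2 265.7] 0.9 [388.3 -87.9   0. ]
hook
[... 998 characters left out ...]
.1 -467.5    0. ]
vase top [284.9 484.2] 0.91 [ 413.6 -460.3    0. ]
    [ 412.4 -465.    -5. ] [3.0523774617204866, 3.05237746172044]
brush scene [412.5 177.7] 0.65 [ 603.  -510.8    0. ]
brush top [218.1 496.5] 0.82 [ 610.5 -516.6    0. ]
    [ 607.7 -510.6   13.3] [0.46424589879607336, 0.46424589879595207]
{'time': 1.5, 'joint_positions': array([ 1. ,  0.3,  1.5, -0. ,  1.3, -0.1]), 'dq': array([ 0.,  0.,  0., -0., -0., -0.]), 'tau': array([ -0. , -43.1, -24.4,   0.1,   0. ,  -0. ]), 'tool_pos': array([213. , 479.9, 240.7]), 'tcp_rot': array([3.1, 0. , 2.7]), 'contact_force': array([-0. ,  0.3, -0.6]), 'moment': array([-0.,  0., -0.]), 'finger_force': 0.0, 'grip_width': 91.81411933729457}
```

View pics/scene0.png

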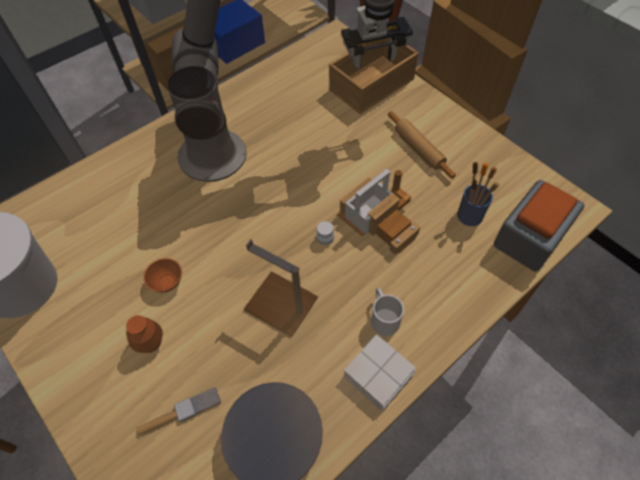

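View pics/top0.png

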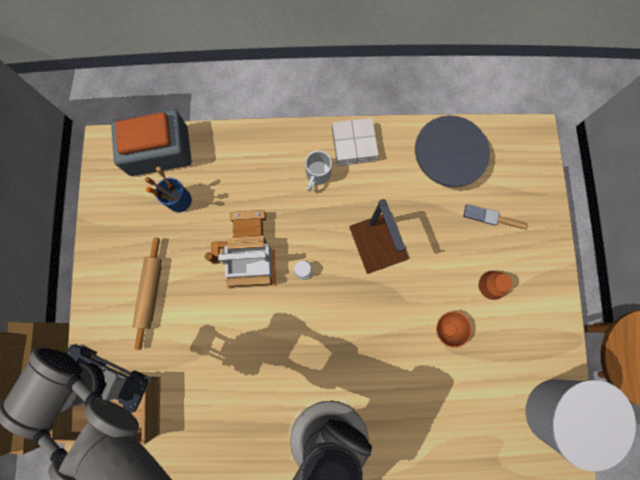

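The scene view shows the clamp with planter at about (row 210, col 375), its post to the upper right, and the stand's hook near (250, 270). In the top view the clamp's x points up the image, which is world +x. The post is on the left at (257, 211), and the hook runs from (205, 382) to (248, 402). Next I fit the clamp and stand poses to the masks.

```bash
cat > fit.py <<'E'
from h import *
from scipy.optimize import minimize
def box(x0,x1,y0,y1,z0,z1): return np.array([[x,y,z] for x in(x0,x1) for y in(y0,y1) for z in(z0,z1)],float)
def cyl(x,y,r,z0,z1):
    a=np.linspace(0,6.28,16); return np.array([[x+r*np.cos(t),y+r*np.sin(t),z] for t in a for z in(z0,z1)])
PL=lambda z=6:[box(-42,42,-60,60,z,z+70),box(-7,7,-60,-51,z+70,z+150),box(-7,7,51,60,z+70,z+150),box(-7,7,-60,60,z+136,z+150)]
def CL(j=0,blk=True): 
    b=[box(-66,-43,-50,50,0,66),box(43+j,62+j,-50,50,6,93),box(122,147,-50,50,0,46),box(-66,43,-70,70,0,6),box(43,147,-35,35,0,6),cyl(10+j,94,11,50,125),box(-1+j,62+j,83,105,30,52),box(43+j,62+j,50,105,30,52)]
    return b+([box(63,121,-40,40,6,56)] if blk else [])
def ST(bx): return [box(bx-75,bx+75,-65,65,0,12),cyl(88,0,9,12,245),box(-36,88,-10,10,235,240),box(-36,-31,-10,10,235,257.5)]
def place(p,parts):
    c,s=np.cos(p[2]),np.sin(p[2]); R=np.array([[c,-s,0],[s,c,0],[0,0,1]])
    return [q@R.T+[p[0],p[1],0] for q in parts]
S=4
def render(c,parts):
    m=np.zeros((480*S,640*S),np.uint8)
    for q in parts:
        h=cv2.convexHull(((proj(c,q)+.5)*S).astype(np.float32)); cv2.fillConvexPoly(m,np.round(h).astype(np.int32),1)
    return cv2.resize(m.astype(np.float32),(640,480),interpolation=cv2.INTER_AREA)
def fit(p0,model,C,M,step=(8,8,.06,8)):
    def cost(p):
        return sum(1-np.minimum(r,M[n]).sum()/np.maximum(r,M[n]).sum() for n,c in C.items() for r in [render(c,place(p,model(p)))])
    p0=np.array(p0,float); sx=np.vstack([p0]+[p0+np.eye(len(p0))[i]*step[i] for i in range(len(p0))])
    r=minimize(cost,p0,method="Nelder-Mead",options=dict(initial_simplex=sx,maxiter=150,xatol=.05,fatol=1e-4)); return r.x,r.fun
def overlay(c,parts,name,r0,r1,c0,c1,k=4):
    im=cv2.resize(c["frame"][r0:r1,c0:c1,::-1],None,fx=k,fy=k,interpolation=cv2.INTER_CUBIC)
    for q in parts:
        h=cv2.convexHull(((proj(c,q)+.5-[c0,r0])*k).astype(np.float32)); cv2.polylines(im,[np.round(h).astype(np.int32)],True,(0,255,0),1)
    return im
E
python3 - <<'E'
from fit import *
np.set_printoptions(precision=3,suppress=True)
C={n:capture(n) for n in("scene","top")}
def masks(qs):
    M={}
    for n in C:
        m=np.zeros((480,640),bool)
        for q in qs:
            d=trace(q,n)
            if d and d[0]["p"]>.4: m|=d[0]["mask"]; print(q,n,d[0]["p"],d[0]["mask"].sum(),d[0]["at"])
        M[n]=m.astype(np.float32)
    return M
Mc=masks(["clamp","planter","jaw","block"]) ; Ms=masks(["stand"])
pc,fc=fit([492,211,.03],lambda p:CL()+PL(),C,Mc); print("clamp",pc,fc)
best=min((fit([523,-168,.45,b],lambda p:ST(p[3]),C,Ms) for b in(0,40)),key=lambda t:t[1]); print("stand",best)
np.save("clamp.npy",pc);np.save("stand.npy",best[0])
a=place(pc,CL()+PL()); b=place(best[0],ST(best[0][3]))
top=[overlay(C["scene"],a,"",150,250,320,420,3),overlay(C["top"],a,"",195,295,195,295,3)]
bot_=[overlay(C["scene"],b,"",235,335,230,330,3),overlay(C["top"],b,"",185,285,330,430,3)]
cv2.imwrite("pics/ov.png",np.vstack([np.hstack(top),np.hstack(bot_)]))
E
```

```text
clamp scene 0.68 1108 [275.3, 164.8]
planter scene 0.82 1428 [202.5, 367.9]
jaw scene 0.84 989 [202.8, 387.6]
block scene 0.78 664 [226.0, 392.2]
clamp top 0.79 1488 [247.8, 246.1]
planter top 0.62 1409 [262.2, 245.2]
jaw top 0.83 647 [245.5, 236.0]
block top 0.64 537 [226.3, 248.5]
stand scene 0.68 916 [203.3, 391.5]
stand top 0.64 2591 [239.8, 382.2]
clamp [493.2   213.347   0.031] 0.4769410490989685
stand (array([ 518.726, -167.5  ,    0.314,   29.434]), np.float64(1.0261133909225464))
```

View pics/ov.png

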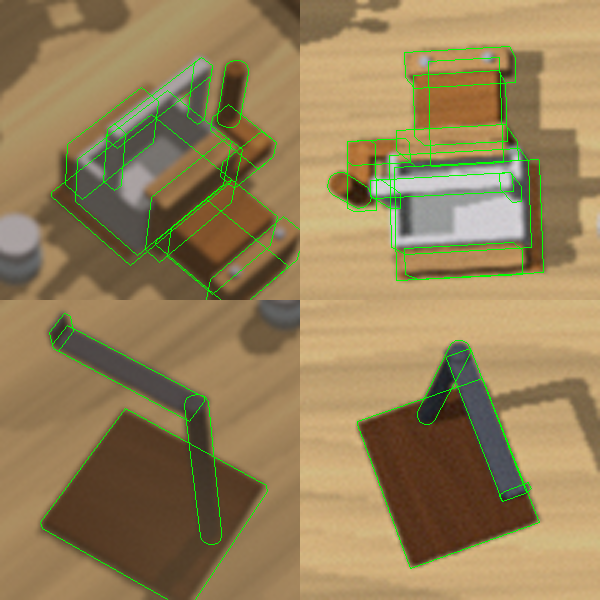

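The overlay matches well for both: the clamp at (493, 213) with yaw 0.031, and the hook seat at (519, -167.5) with yaw 0.314. I'll push the block towards clamp -y.

>>> play_rows(hand=-1, rows=[[[0.9,-0.5,-0.1],[0,0,0.8]],[[0.9,-0.5,-0.1],[0,0,0.8]],[[0.9,-0.5,-0.1],[0,0,0.8]],[[0.9,-0.5,-0.1],[0,0,0.8]],[[0.9,-0.5,-0.1],[0,0,0]],[[0.9,-0.5,-0.1],[0,0,0]],[[0.9,-0.5,-0.1],[0,0,0]],[[0.9,-0.5,-0.1],[0,0,0]],[[0.9,-0.5,-0.1],[0,0,0]],[[0.9,-0.5,-0.1],[0,0,0]],[[0.9,-0.5,-0.1],[0,0,0]],[[0.9,-0.5,-0.1],[0,0,0]]])

```text
time: 3.6
tool_pos: [537.9, 299.3, 204.6]
tcp_rot: [3.141, -0.0, -3.113]
contact_force: [-0.2, 0.2, 0.4]
grip_width: 0.6
finger_force: 0.0
```

>>> play_rows(rows=[[[0.75,-0.1,0],[0,0,0]],[[0.75,-0.1,0],[0,0,0]],[[0,0,-0.85],[0,0,0]],[[0,0,-0.85],[0,0,0]],[[0,0,-0.85],[0,0,0]],[[0,0,-0.85],[0,0,0]],[[0,0,-0.85],[0,0,0]],[[0,0,-0.85],[0,0,0]],[[0,0,0],[0,0,0]]])

```text
time: 4.72
tool_pos: [580.6, 293.3, 49.6]
tcp_rot: [-3.14, -0.004, -3.113]
contact_force: [0.0, 0.4, -0.5]
grip_width: 0.6
finger_force: 0.0
```

>>> play_rows(rows=[[[0.02,-0.47,0.03],[0,0,0]],[[0.02,-0.47,0.03],[0,0,0]],[[0.02,-0.47,0],[0,0,0]],[[0.02,-0.47,0],[0,0,0]],[[0.02,-0.47,0],[0,0,0]],[[0.02,-0.47,0],[0,0,0]],[[0.02,-0.47,0],[0,0,0]],[[0.02,-0.47,0],[0,0,0]],[[0.02,-0.47,0],[0,0,0]],[[0,0,0],[0,0,0]]])

```text
time: 5.98
tool_pos: [587.5, 165.8, 53.5]
tcp_rot: [-3.142, -0.0, -3.114]
contact_force: [-0.3, 0.5, -0.9]
grip_width: 0.5
finger_force: 0.2
```

```bash
python3 - <<'E'
from fit import *
np.set_printoptions(precision=1,suppress=True)
print(get_obs()["contact_force"])
C={n:capture(n) for n in("scene","top")}
for n,c in C.items():
    for d in pinpoint("block",n)[:2]: print(n,d["at"],d["p"],onz(c,d["at"],0))
cv2.imwrite("pics/b.png",np.hstack([cv2.resize(C[n]["frame"][r:r+130,k:k+130,::-1],None,fx=3,fy=3) for n,r,k in(("scene",140,310),("top",185,190))]))
E
```

```text
[-0.3  0.5 -0.9]
scene [254.2, 365.6] 0.9 [583.1 113.6   0. ]
top [230.7, 283.8] 0.58 [588.6 115.9   0. ]
```

View pics/b.png

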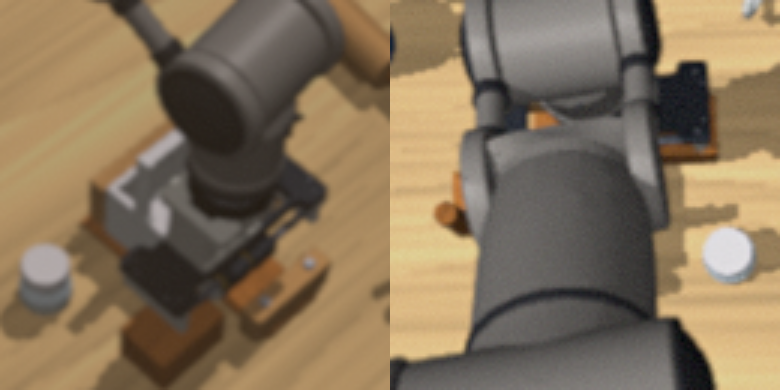

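The block now lies flat on the bench beside the clamp, at about (586, 115), which is clamp y of about -100. Next I go to the post.

>>> play_rows(rows=[[[0,0.25,0.2],[0,0,0]],[[0,0,0.9],[0,0,0]],[[0,0,0.9],[0,0,0]],[[0,0,0.9],[0,0,0]],[[0,0,0.9],[0,0,0]],[[0,0,0.9],[0,0,0]],[[-0.8,0.9,0.5],[0,0,0]],[[-0.8,0.9,0],[0,0,0]],[[-0.8,0.9,0],[0,0,0]],[[-0.8,0.9,0],[0,0,0]],[[-0.9,0.9,0],[0,0,0]],[[0,0,0],[0,0,0]]])

```text
time: 7.68
tool_pos: [462.5, 311.7, 210.2]
tcp_rot: [3.141, 0.0, -3.108]
contact_force: [0.6, 0.0, 0.4]
grip_width: 0.5
finger_force: 0.0
```

>>> play_rows(rows=[[[0,0,-0.9],[0,0,0]],[[0,0,-0.9],[0,0,0]],[[0,0,-0.9],[0,0,0]],[[0,0,-0.5],[0,0,0]],[[0,0,0],[0,0,0]]])

```text
time: 8.3
tool_pos: [464.3, 309.1, 112.9]
tcp_rot: [-3.141, -0.001, -3.113]
contact_force: [0.7, -0.2, 0.9]
grip_width: 0.4
finger_force: 0.0
```

>>> play_rows(rows=[[[0.4,0.01,0],[0,0,0]],[[0.4,0.01,0],[0,0,0]],[[0.4,0.01,0],[0,0,0]],[[0.4,0.01,0],[0,0,0]],[[0.4,0.01,0],[0,0,0]],[[0.3,0.01,0],[0,0,0]],[[0,0,0],[0,0,0]]])

```text
time: 9.18
tool_pos: [534.7, 311.0, 113.2]
tcp_rot: [-3.141, 0.002, -3.113]
contact_force: [-0.5, 0.6, -0.4]
grip_width: 0.3
finger_force: 0.0
```

>>> play_rows(rows=[[[0.1,0,0],[0,0,0]],[[0,0,0],[0,0,0]]])

```text
time: 9.43
tool_pos: [536.2, 311.0, 113.2]
tcp_rot: [-3.141, -0.001, -3.113]
contact_force: [-1.0, -0.4, -0.3]
grip_width: 0.6
finger_force: 0.8
```

>>> play_rows(rows=[[[0.1,0,0],[0,0,0]],[[0.1,0,0],[0,0,0]]])

```text
time: 9.68
tool_pos: [539.1, 311.0, 113.1]
tcp_rot: [-3.14, -0.008, -3.112]
contact_force: [-20.8, -0.1, 9.4]
grip_width: 0.4
finger_force: 10.0
```

```bash
python3 - <<'E'
from fit import *
p=np.load("clamp.npy"); C={n:capture(n) for n in("scene","top")}
print(get_obs()["contact_force"])
a=place(p,CL(60,False)+PL())
cv2.imwrite("pics/j.png",np.hstack([overlay(C["scene"],a,"",140,270,310,440,3),overlay(C["top"],a,"",185,315,190,320,3)]))
E
```

```text
[-13.97013751  -1.39771114   6.40853031]
```

View pics/j.png

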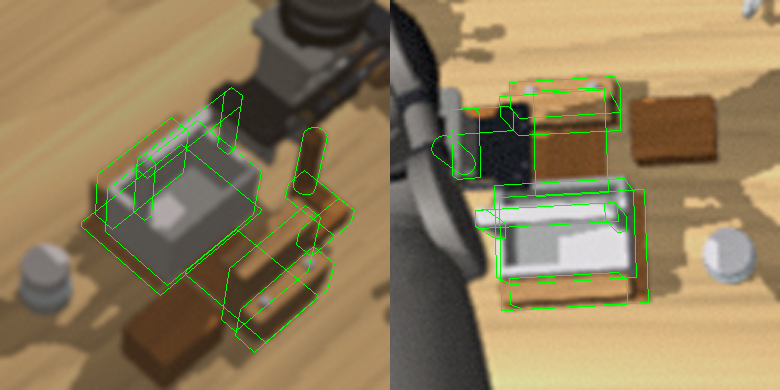

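The jaw is fully open: the force rose at the stop and the overlay fits. I'll back off and refine the planter's pose.

>>> play_rows(rows=[[[-0.4,0,0],[0,0,0]],[[0,0,0],[0,0,0]]])

```text
time: 10.02
tool_pos: [530.5, 311.5, 113.9]
tcp_rot: [3.141, 0.002, -3.112]
contact_force: [0.2, -0.8, 0.3]
grip_width: 0.6
finger_force: 0.0
```

```bash
python3 - <<'E'
from fit import *
np.set_printoptions(precision=3,suppress=True)
C={n:capture(n) for n in("scene","top")}
M={n:trace("planter",n)[0]["mask"].astype(np.float32) for n in C}
for n in C: print(n,fit([493,213,.03],lambda p:PL(),{n:C[n]},M))
print(fit([493,213,.03],lambda p:PL(),C,M))
r=[ray(C[n],pinpoint("planter_bar",n)[0]["at"]) for n in C]; print(tri(r))
S_={n:trace("stand",n) for n in C}
Ms={n:max(S_[n],key=lambda d:(-abs(d["at"][1]-{"scene":275,"top":382}[n])))["mask"].astype(np.float32) for n in C}
for n in C: print("stand",n,fit([518.7,-167.5,.314,29.4],lambda p:ST(p[3]),{n:C[n]},Ms,(4,4,.04,4)))
print(get_obs()["tool_pos"],get_obs()["contact_force"])
E
```

```text
scene (array([492.695, 215.749,   0.025]), np.float64(0.09696340560913086))
top (array([495.026, 212.538,   0.043]), np.float64(0.14306336641311646))
(array([492.528, 214.549,   0.037]), np.float64(0.25351858139038086))
(array([491.558, 218.349, 142.725]), [2.009977920273536, 2.0099779202735166])
stand scene (array([ 514.67 , -167.448,    0.315,   29.301]), np.float64(0.04099804162979126))
stand top (array([ 519.317, -166.424,    0.311,   29.891]), np.float64(0.030387043952941895))
[530.656 311.227 113.492] [-0.782 -0.531 -0.591]
```

>>> play_rows(hand=0, rows=[[[0,0,1],[0,0,0]],[[0,0,1],[0,0,-1]],[[0,0,0.9],[0,0,-1]],[[0,0,0.5],[0,0,-1]],[[-0.3,-0.8,0],[0,0,-1]],[[-0.3,-0.8,0],[0,0,-1]],[[-0.3,-0.8,0],[0,0,-1]],[[-0.3,-0.8,0],[0,0,-1]],[[0,0,0],[0,0,-1]],[[0,0,0],[0,0,-1]],[[0,0,0],[0,0,-1]],[[0,0,0],[0,0,-1]]])

```text
time: 11.92
tool_pos: [494.5, 215.2, 215.6]
tcp_rot: [3.141, 0.0, 1.63]
contact_force: [0.6, -0.6, -0.9]
grip_width: 46.0
finger_force: 0.0
```

>>> play_rows(rows=[[[0,0,0],[0,0,-0.2]],[[0,0,0],[0,0,0]]])

```text
time: 12.18
tool_pos: [494.4, 215.2, 215.5]
tcp_rot: [3.141, 0.0, 1.609]
contact_force: [0.5, -0.3, -0.4]
grip_width: 45.8
finger_force: 0.0
```

>>> play_rows(rows=[[[-0.02,-0.03,-0.65],[0,0,0]],[[-0.02,0,-0.65],[0,0,0]],[[0,0,-0.6],[0,0,0]],[[0,0,0],[0,0,0]],[[0,0,0],[0,0,0]]])

```text
time: 12.8
tool_pos: [493.6, 214.5, 159.2]
tcp_rot: [3.141, -0.0, 1.608]
contact_force: [-0.6, -0.0, 0.2]
grip_width: 45.8
finger_force: 0.0
```

```bash
python3 - <<'E'
from h import *
o=get_obs(); print(o["tool_pos"],o["contact_force"])
C={n:capture(n) for n in("scene","top")}
cv2.imwrite("pics/g.png",np.hstack([cv2.resize(C[n]["frame"][r:r+130,k:k+130,::-1],None,fx=3,fy=3,interpolation=cv2.INTER_CUBIC) for n,r,k in(("scene",130,310),("top",195,190))]))
E
```

```text
[493.61728794 214.50534349 159.23079366] [-0.62295445 -0.02040547  0.20534751]
```

View pics/g.png

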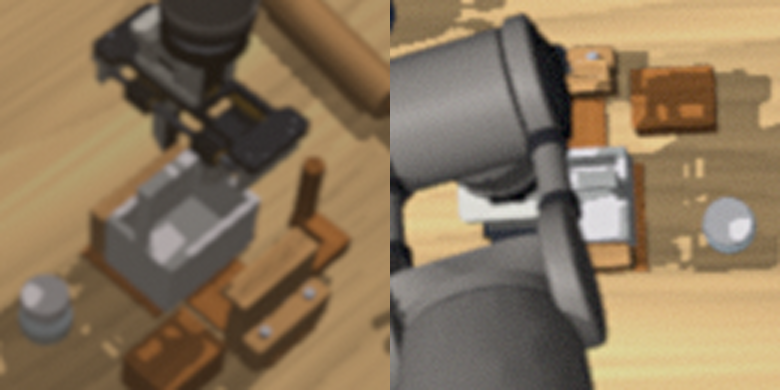

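The gripper straddles the middle of the bar. I'll go down 2.4 mm and close.

>>> play_rows(rows=[[[0,0,-0.08],[0,0,0]],[[0,0,0],[0,0,0]]])

```text
time: 13.15
tool_pos: [493.2, 214.4, 156.2]
tcp_rot: [3.141, 0.0, 1.607]
contact_force: [0.3, -0.1, 0.5]
grip_width: 45.9
finger_force: 0.0
```

>>> play_rows(hand=-1, rows=[[[0,0,0],[0,0,0]],[[0,0,0],[0,0,0]],[[0,0,0],[0,0,0]],[[0,0,0],[0,0,0]],[[0,0,0],[0,0,0]],[[0,0,0],[0,0,0]]])

```text
time: 13.9
tool_pos: [493.3, 214.4, 156.2]
tcp_rot: [3.141, 0.0, 1.607]
contact_force: [1.0, -0.6, -0.0]
grip_width: 13.6
finger_force: 30.0
```

>>> play_rows(rows=[[[0,0,0.05],[0,0,0]],[[0,0,0.1],[0,0,0]],[[0,0,0.15],[0,0,0]],[[0,0,0.2],[0,0,0]],[[0,0,0.2],[0,0,0]],[[0,0,0.1],[0,0,0]],[[0,0,0],[0,0,0]]])

```text
time: 14.78
tool_pos: [493.3, 214.4, 180.4]
tcp_rot: [3.141, -0.0, 1.607]
contact_force: [-0.5, -0.9, -4.2]
grip_width: 13.6
finger_force: 30.0
```

>>> play_rows(rows=[[[0,0,0.2],[0,0,0]],[[0,0,0.35],[0,0,0]],[[0,0,0.45],[0,0,0]],[[0,0,0.45],[0,0,0]],[[0,0,0.45],[0,0,0]],[[0,0,0.45],[0,0,0]],[[0,0,0.45],[0,0,0]],[[0,0,0.4],[0,0,0]],[[0,0,0.25],[0,0,0]],[[0,0,0.1],[0,0,0]],[[0,0,0],[0,0,0]]])

```text
time: 16.15
tool_pos: [493.2, 214.3, 286.5]
tcp_rot: [-3.141, 0.0, 1.607]
contact_force: [0.2, 0.7, -3.9]
grip_width: 13.4
finger_force: 30.0
```

>>> play_rows(rows=[[[-0.1,-0.15,0],[0,0,0.1]],[[-0.2,-0.3,0],[0,0,0.2]],[[-0.3,-0.5,0],[0,0,0.3]],[[-0.4,-0.6,0],[0,0,0.3]],[[-0.4,-0.6,0],[0,0,0.3]],[[-0.4,-0.6,0],[0,0,0.3]],[[-0.4,-0.6,0],[0,0,0.3]],[[-0.4,-0.6,0],[0,0,0.1]],[[-0.3,-0.6,0],[0,0,0]],[[-0.1,-0.6,0],[0,0,0]],[[0,-0.6,0],[0,0,0]],[[0,-0.6,0],[0,0,0]]])

```text
time: 17.65
tool_pos: [402.7, 23.1, 286.5]
tcp_rot: [-3.141, 0.0, 1.873]
contact_force: [-0.1, -0.1, -4.4]
grip_width: 13.4
finger_force: 30.0
```

>>> play_rows(rows=[[[0,-0.7,0],[0,0,0.1]],[[0,-0.75,0],[0,0,0]],[[0,-0.75,0],[0,0,0]],[[0,-0.75,0],[0,0,0]],[[0,-0.75,0],[0,0,0]],[[0,-0.75,0],[0,0,0]],[[0,-0.75,0],[0,0,0]],[[0.05,-0.75,0],[0,0,0]],[[0.05,-0.6,0],[0,0,0]],[[0.05,-0.5,0],[0,0,0]],[[0,-0.3,0],[0,0,0]],[[0,-0.15,0],[0,0,0]]])

```text
time: 19.15
tool_pos: [407.6, -201.4, 286.5]
tcp_rot: [-3.142, -0.0, 1.886]
contact_force: [0.4, 0.1, -4.0]
grip_width: 13.5
finger_force: 30.0
```

```bash
python3 - <<'E'
from fit import *
np.set_printoptions(precision=2,suppress=True)
C={n:capture(n) for n in("scene","top")}
o=get_obs(); t=o["tool_pos"]; print(t,o["tcp_rot"],np.abs(o["dq"]).max())
p=[t[0],t[1],o["tcp_rot"][2]-np.pi/2]
for n in C:
    S_=trace("stand",n); d=min(S_,key=lambda d:abs(d["at"][1]-{"scene":275,"top":382}[n])); 
    print(n,fit([517.5,-167,.313,29.4],lambda p:ST(p[3]),{n:C[n]},{n:d["mask"].astype(np.float32)},(4,4,.04,4)))
a=place(p,PL(t[2]-14.2-136))+place([517.5,-167,.313],ST(29.4))
cv2.imwrite("pics/h1.png",np.hstack([overlay(C["scene"],a,"",200,330,190,320,3),overlay(C["top"],a,"",170,300,330,460,3)]))
E
```

```text
[ 407.68 -201.19  286.58] [ 3.14 -0.    1.89] 0.01269701384545585
scene (array([ 514.3 , -167.61,    0.32,   30.66]), np.float64(0.05513954162597656))
top (array([ 517.86, -166.52,    0.3 ,   30.02]), np.float64(0.10284477472305298))
```

View pics/h1.png

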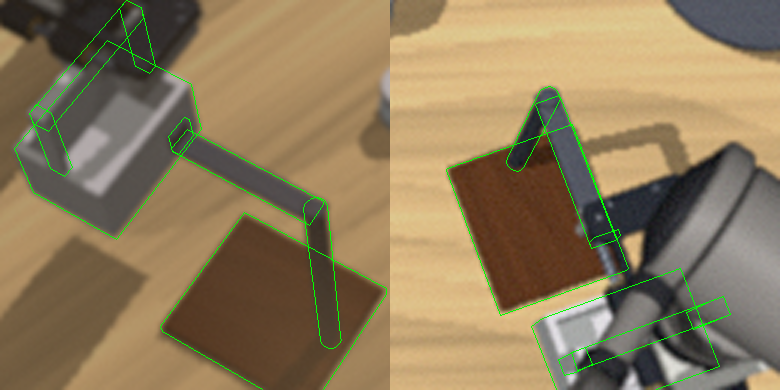

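>>> play_rows(rows=[[[0.1,0.03,0],[0,0,0]],[[0.25,0.08,0],[0,0,0]],[[0.4,0.12,0],[0,0,0]],[[0.45,0.14,0],[0,0,0]],[[0.45,0.14,0],[0,0,0]],[[0.45,0.14,0],[0,0,0]],[[0.45,0.14,0],[0,0,0]],[[0.45,0.14,0],[0,0,0]],[[0.35,0.12,0],[0,0,0]],[[0.25,0.08,0],[0,0,0]],[[0.15,0.05,0],[0,0,0]],[[0.1,0.03,0],[0,0,0]]])

```text
time: 20.85
tool_pos: [523.3, -164.8, 286.6]
tcp_rot: [-3.142, -0.0, 1.886]
contact_force: [-0.1, 0.1, -4.2]
grip_width: 13.8
finger_force: 30.0
```

>>> play_rows(rows=[[[0,0,-0.1],[0,0,0]],[[0,0,-0.2],[0,0,0]],[[0,0,-0.2],[0,0,0]],[[0,0,-0.2],[0,0,0]],[[0,0,-0.15],[0,0,0]],[[0,0,-0.1],[0,0,0]],[[0,0,0],[0,0,0]],[[0,0,0],[0,0,0]]])

```text
time: 21.85
tool_pos: [523.3, -164.9, 258.3]
tcp_rot: [3.141, 0.0, 1.886]
contact_force: [-0.0, -0.4, -3.0]
grip_width: 13.5
finger_force: 30.0
```

>>> play_rows(rows=[[[0,0,-0.05],[0,0,0]],[[0,0,-0.04],[0,0,0]],[[0,0,0],[0,0,0]],[[0,0,0],[0,0,0]]])

```text
time: 22.35
tool_pos: [523.2, -164.8, 255.5]
tcp_rot: [3.141, 0.0, 1.886]
contact_force: [-0.6, -0.3, -3.0]
grip_width: 13.9
finger_force: 30.0
```

>>> play_rows(rows=[[[0,0,-0.04],[0,0,0]],[[0,0,0],[0,0,0]],[[0,0,0],[0,0,0]]])

```text
time: 22.72
tool_pos: [523.3, -164.9, 254.3]
tcp_rot: [3.141, 0.0, 1.886]
contact_force: [0.0, -0.9, -2.3]
grip_width: 13.7
finger_force: 30.4
```

>>> play_rows(rows=[[[0,0,-0.03],[0,0,0]],[[0,0,0],[0,0,0]],[[0,0,0],[0,0,0]]])

```text
time: 23.1
tool_pos: [523.3, -164.9, 254.2]
tcp_rot: [3.141, 0.001, 1.886]
contact_force: [-2.4, 1.1, 5.7]
grip_width: 13.7
finger_force: 34.6
```

```bash
python3 - <<'E'
from fit import *
C={n:capture(n) for n in("scene","top")}
o=get_obs(); t=o["tool_pos"]; print(t,o["contact_force"])
p=[t[0],t[1],o["tcp_rot"][2]-np.pi/2]
a=place(p,PL(t[2]-14.2-136))
cv2.imwrite("pics/h2.png",np.hstack([overlay(C["scene"],a if k else [],"",205,335,225,345,3) for k in(0,1)]))
E
```

```text
[ 523.27630673 -164.87463516  254.24048889] [-2.66702986  1.67814836  4.99134339]
```

View pics/h2.png

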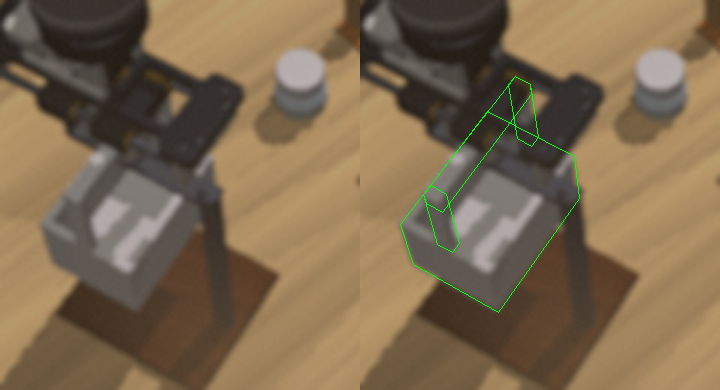

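The bar is seated: the force turned upward with the underside at 240 mm. I'll relieve it slightly, then open a little.

>>> play_rows(rows=[[[0,0,0.02],[0,0,0]],[[0,0,0],[0,0,0]],[[0,0,0],[0,0,0]]])

```text
time: 23.58
tool_pos: [523.3, -164.9, 254.2]
tcp_rot: [3.141, 0.0, 1.886]
contact_force: [-2.7, 1.1, 5.4]
grip_width: 13.4
finger_force: 34.3
```

>>> play_rows(hand=-0.6, rows=[[[0,0,0],[0,0,0]],[[0,0,0],[0,0,0]],[[0,0,0],[0,0,0]],[[0,0,0],[0,0,0]]])

```text
time: 24.08
tool_pos: [523.9, -164.9, 254.3]
tcp_rot: [3.14, 0.001, 1.886]
contact_force: [4.3, 0.6, 5.3]
grip_width: 18.5
finger_force: 2.5
```

>>> play_rows(hand=-0.45, rows=[[[0,0,0],[0,0,0]],[[0,0,0],[0,0,0]],[[0,0,0],[0,0,0]],[[0,0,0],[0,0,0]]])

```text
time: 24.58
tool_pos: [522.5, -165.3, 254.2]
tcp_rot: [-3.14, 0.0, 1.886]
contact_force: [-0.8, -2.5, 8.1]
grip_width: 25.2
finger_force: 3.7
```

>>> play_rows(rows=[[[0,0,0.05],[0,0,0]],[[0,0,0.05],[0,0,0]],[[0,0,0],[0,0,0]],[[0,0,0],[0,0,0]]])

```text
time: 25.08
tool_pos: [523.1, -164.8, 256.6]
tcp_rot: [-3.141, -0.0, 1.886]
contact_force: [0.3, 0.7, 0.4]
grip_width: 25.3
finger_force: 0.0
```

Free of contact, so I rise slowly, then retreat.

>>> play_rows(rows=[[[0,0,0.1],[0,0,0]],[[0,0,0.2],[0,0,0]],[[0,0,0.3],[0,0,0]],[[0,0,0.5],[0,0,0]],[[0,0,0.8],[0,0,0]],[[0,0,0.8],[0,0,0]],[[-0.8,0.2,0.5],[0,0,0]],[[-0.9,0.2,0],[0,0,0]],[[-0.9,0.2,0],[0,0,0]],[[-0.9,0.2,0],[0,0,0]],[[-0.9,0.2,0],[0,0,0]],[[0,0,0],[0,0,0]]])

```text
time: 26.58
tool_pos: [390.4, -134.6, 354.5]
tcp_rot: [3.14, 0.002, 1.886]
contact_force: [0.5, -0.4, 0.3]
grip_width: 25.0
finger_force: 0.0
```

```bash
python3 - <<'E'
from fit import *
C={n:capture(n) for n in("scene","top")}
o=get_obs(); print(o["tool_pos"],o["contact_force"])
a=place([523,-165,.315],PL(104))
cv2.imwrite("pics/h3.png",np.hstack([overlay(C["scene"],a,"",200,330,225,355,3),overlay(C["top"],a,"",170,300,330,460,3)]))
cv2.imwrite("pics/full.png",np.hstack([cv2.resize(C[n]["frame"][...,::-1],(400,300)) for n in C]))
E
```

```text
[ 391.72940523 -135.06814635  353.89111313] [ 0.37752373 -0.72449779 -0.04943501]
```

View pics/h3.png

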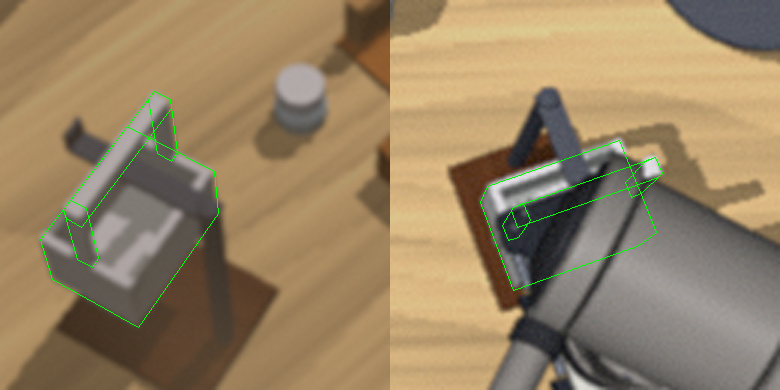

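The planter hangs level from its bar on the hook. I'll let it settle, check that it is still, and hand in.

>>> play_rows(rows=[[[0,0,0],[0,0,0]],[[0,0,0],[0,0,0]],[[0,0,0],[0,0,0]],[[0,0,0],[0,0,0]],[[0,0,0],[0,0,0]],[[0,0,0],[0,0,0]],[[0,0,0],[0,0,0]],[[0,0,0],[0,0,0]],[[0,0,0],[0,0,0]],[[0,0,0],[0,0,0]],[[0,0,0],[0,0,0]],[[0,0,0],[0,0,0]]])

```text
time: 28.18
tool_pos: [391.2, -134.8, 352.9]
tcp_rot: [3.141, 0.0, 1.886]
contact_force: [0.2, 0.3, -0.7]
grip_width: 24.7
finger_force: 0.0
```

```bash
python3 - <<'E'
from fit import *
F=[capture("scene")["frame"][225:320,235:305].astype(float) for _ in range(10)]
print([round(float(cv2.GaussianBlur(abs(f-F[0]).mean(2),(0,0),2).max()),1) for f in F[1:]])
for n in("scene","top"):
    c=capture(n)
    for q in("glaze_jar","block","mug"): print(q,n,[onz(c,d["at"],0).round() for d in pinpoint(q,n)[:1]])
E
```

```text
[1.2, 1.2, 1.2, 1.2, 1.1, 1.1, 1.2, 1.1, 1.1]
glaze_jar scene [array([463.,  63.,   0.])]
block scene [array([587., 112.,   0.])]
mug scene [array([763.,  13.,   0.])]
glaze_jar top [array([462.,  63.,   0.])]
block top [array([589., 105.,   0.])]
mug top [array([772.,  12.,   0.])]
```

```bash
python3 -c "
from plant import bot
print(bot.close_job())"
```

```text
the job is handed in; nothing more can be done
None
```

I handed the job in at about 29 s: the block lies clear on the bench, the jaw is fully open, and the planter hangs level and still by its bar on the hook; the result has not come back.

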